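Lock the angle fence and hold the brace block against it

TASK

Swing the fence of the angle jig to the notch with the red mark and push its bolt fully home, so that the fence is locked there. Then stand the pine block on its long edge on the jig's panel, its broad face flush against the fence's wooden facing and its end up against the dark end stop, and keep it pressed to the facing with a steady push of about 10 N while I get the screws in: finish while you are still holding it pressed, neither putting it down nor letting go. Leave the jar, the glue bottle and the tape measure where they stand.

Things in the scene. Friction and masses are not known exactly. Their poses are not given: they have to be found in the camera images.
- jig: Angle jig, fixed to the bench: plywood base board 310 (x) x 340 (y) x 15 mm with a pale panel on it (x -140..40, y -70..150 mm of this frame) whose top is 27 mm above the bench. Origin: centre of the board's underside; at yaw 0 x points away from the robot, y left, z up. The fence's pivot is at (-60, 130) mm.
- fence (a joint): Angle of the fence, -0.06 to 0.68 rad; at 0 it points from its pivot along the jig's -y, and growing values swing its free end to the jig's +x (counter-clockwise from above). Red notch: 0.4189; other notches 0, 0.2094, 0.6283. It stays where it is left (about 0.25 N m to turn). Aluminium bar 18 mm thick, 232 mm long from the pivot, top 55.5 mm above the bench.
- bolt (a joint): Slide of the lock bolt at the fence's free end, m: 0 = drawn back (start), 0.022 = fully home; it moves outward along the fence, away from the pivot, and stays where it is left (about 3 N to move). 10 mm thick, tapered tip, which meets the quadrant at 0.003. It enters a notch when the fence is within about 0.015 rad of it (the taper centres it); elsewhere a tooth stops it.
- knob_grip (a point): Middle of the bolt's upright round black knob, to be pinched from above: 17 mm diameter, 58 to 88 mm above the bench (this point 73 mm); nothing beside it is higher than 56 mm. On the fence's centre line, 204.5 mm from the pivot with the bolt drawn back, 226.5 mm with it home. Moved sideways it swings the fence, moved outward it shoots the bolt.
- red_notch (a point): Mouth of the red-marked notch, on the inner face of the grey aluminium quadrant: 235 mm from the pivot, 41 mm above the bench (the bolt's height). Red paint on the teeth on both sides of it and on the board behind it; the three other notches have thin dark lines. The teeth are 18 mm thick and reach 52 mm above the bench.
- pivot (a point): Point on the pivot axis of the fence, on its top, 55.5 mm above the bench.
- fence_facing: Wooden facing on the fence's robot side, 9 mm thick, 28.5 to 58.5 mm above the bench. Frame: origin on the pivot axis at bench height, turns with the fence, -y along it away from the pivot, -x square out of the facing. Front at x = -18 mm, y -17 to -187 mm. The dark end stop beside the pivot, on the fence, sticks out to x = -37 mm; its working face is at y = -17 mm, its top at 55.5 mm.
- seat (a point): Where the middle of the block (point block_mid) lies when it is home, touching facing and end stop and standing on the panel: (-39, -102, 69.5) mm in the facing's frame. Turns with the fence; same axes as the facing.
- block: Planed pine block 170 x 42 x 85 mm, about 0.36 kg, loose; starts standing on its long edge on the bench, so that it is 42 mm thick and 85 mm high. Its origin is not its middle: use point block_mid.
- block_mid (a point): Middle of the pine block: x through its 42 mm thickness (grip across this), y along its 170 mm, z up (42.5 mm above what it stands on); either way round will do. On the jig its top is 112 mm above the bench: fingertips more than 62 mm above the bench clear the fence, facing and stop.
- jar: Glass jar with a blue lid, 64 mm diameter, 88 mm high, loose; bystander. Origin: centre of its underside.
- glue: Small cream glue bottle with a green cone nozzle, 52 mm diameter, 131 mm high, loose; bystander. Origin: centre of its underside.
- tape_measure: Yellow tape measure, about 61 x 76 x 66 mm, loose; bystander. Origin: centre of its underside.

How it is judged (in metres and radians):
On the way:
1. The fence stands at the red-marked notch with its bolt fully home (value of joint fence between 0.3989 and 0.4389 rad and value of joint bolt above 0.017 m), for 0.2 s.
At the end, for the whole second after the job is handed in: Fence in the red notch (0.02 rad), bolt in over 17 mm; block upright on the panel, within 4 mm of its seat across the fence and in height, 6 mm along it, 0.035 rad of flush; fingers on it, pressing it on the facing with 4 to 20 N all through the last second (all of step 1 and x of block_mid in the frame of seat between -0.004 and 0.004 m and y of block_mid in the frame of seat between -0.006 and 0.006 m and z of block_mid in the frame of seat between -0.004 and 0.004 m and angle between the y axis of block_mid and the y axis of fence_facing, either way round below 0.035 rad and angle between block_mid's own z axis and vertical below 0.06 rad and contact force between block and fence_facing between 4 and 20 N and contact force between block and the fingers above 3 N); the arm keeps its last pose, push and grip.
It fails at once if The jar is moved by more than 30 mm (distance of jar from where it was at the start of the episode above 0.03 m).
It fails at once if The tape measure is moved by more than 30 mm (distance of tape_measure from where it was at the start of the episode above 0.03 m).
It fails at once if The glue is moved by more than 30 mm (distance of glue from where it was at the start of the episode above 0.03 m).
It also fails if it takes over 67 s, if anything falls off the work surface, if the arm or the gripper's body presses on something with over 40 N, if the wrist force passes 120 N, or if a joint passes its speed limit or range.

ROBOT

A 6-joint arm with a two-finger parallel gripper is mounted at the origin on a cart in front of the work surface, level with it; the furniture and walls round the work are solid. World frame = base frame: x ahead of the robot, y to its left, z up, the work surface at z = 0. Lengths are in m, angles in degrees, forces in N, time in s.
With the tool pointing down it reaches from about 0.3 to 0.95 m from the base axis. Payload 3.1 kg.
Tool frame: the origin (TCP) lies at the very end of the fingers, on their centre line; the grasp point (between the pads) lies 19 mm behind it (ctrl.grasp_offset is the distance from the TCP to the grasp point, in m); z points along the fingers, y is the direction in which the jaws open and shut (so a half turn about z gives the same grasp; the last joint's range is limited). The gripper opens to 85 mm and grips with 20 to 120 N. Pads are 22 mm wide; open, the fingers measure 114 mm over their backs; the gripper's body (76 mm by 85 mm) begins 54 mm behind the grasp point. The pads swing forward as they close: fully open they stand 13 mm farther back than shut.
Start: joints at [70.147, 17.653, 93.61, -0, 68.738, -3.994], TCP at [0.171, 0.601, 0.231] pointing down, gripper open.
Joint ranges: [-175.34, 175.34], [-45.06, 112.39], [2.9, 150.54], [-68.45, 248.45], [3.09, 151.38], [-168.51, 168.51]. Speed limits (degrees/s): [159.86, 159.86, 180, 180, 180, 180].

INTERFACE

Orientations are given as a 3x3 rotation matrix whose columns are the frame's x, y, z axes.
In Python, from station import ctrl gives the robot as it stands.
- The arm moves only by the tool apply_moves, never from a script. Its argument "increments" is a list that holds one entry, the list of rows, each a list of 7 numbers: the turn, a rotation vector about the world's x, y, z in degrees, then the shift along the world's x, y, z in mm, then the finger opening in mm, from 0 to 85.4. In form: [[[ax, ay, az, x, y, z, fingers], ...]]. A call has exactly 5 rows; each row shifts and turns the pose as measured when the row begins; what a row does not reach is not made up. A row lasts 1/12 s, in which the tool goes at most 41.7 mm and 7.16 degrees, less where a joint would pass 70% of its speed; a pose out of reach is approached as far as the arm can. A call with a gripper value outside its range is refused whole. The fingers move at their own pace and stop on an object; "grip_force" is the grip in N (left out, the last holds). Time passes only in rows, so rows that do not move let the fingers close, or fill a call up. It gives the time, the measured TCP pose, the force and the opening at its end, in the units of the state.
- ctrl.get_obs(): the state, without advancing time (a new reading comes with each control period).
- ctrl.camera(name): name is "side" or "top"; returns the picture (384x512x3 uint8, blue, green, red); there is no depth.
- ctrl.camera_info(name): a dict with "fov_y" (degrees; the focal length in pixels is half the picture's height over the tangent of half this angle, whatever the lens; pixels are square), "cx", "cy" (the principal point, pixels), "R" (3x3) and "t" (3): a world point X has camera coordinates R X + t. Camera axes: x right, y down, z forward; pixel columns grow to the right and rows downward; lengths in m; the calibration is good to about 2 mm. A picture is of the moment at which its call begins. camera_info takes no time and is no camera call.
- ctrl.finish_job(): hands the job in, once; it reports no verdict.
Trained networks look in the newest picture that a camera, given by its name, has taken for a name from the list of things; names that differ only in an ending like _2 or _b are one class to them, and where a whole thing is asked for, a point or a joint stands for the part that bears it (a point fixed in the world has none). Each returns a list of dicts, best first, with "score" (0 to 1); they miss things now and then, are a little off and sometimes report something else, mostly with a low value. They report only what shows in the picture. A call takes as long as a camera call.
- ctrl.search_frame(camera, name): "at" ([column, row] in pixels, amid what is visible of it).
The state is a dict: "clock": time; "joints": joint angles; "joint_vel": joint speeds; "effort": joint torques, N m; "eef_pos": TCP position; "ee_rot": TCP orientation; "force": force on the tool from outside, world axes, zero at the start; "ft_torque": the same for the moment, N m; "grip_width": finger opening in m.
Only numpy, scipy, OpenCV 4.12 (cv2) and the standard library are available. Lean on these libraries where they do the work, as an engineer would, in place of code of your own. Each camera call takes 0.05 s, during which the arm holds its last target. There are 200 camera calls.

## Working session

There is one attempt and no reset: what is moved stays moved. The work goes in short steps, Python scripts to look and compute and a tool call to move; the robot and the scene stay as the last step left them, time stands still between calls to the robot, and variables do not carry over. Pictures are saved under pics/ and viewed, about 8 in all and at most 12, crops included, and the job is handed in when it is done.

Besides the shell and the picture viewer there is one more tool, called after "Call:" in YAML: its name, and indented under it one key for each argument. apply_moves: Moves the arm, as the interface text tells. Its arguments: {"type":"object","properties":{"increments":{"type":"array","items":{"type":"array","items":{"type":"array","items":{"type":"number"}}}},"grip_force":{"type":"number"}},"required":["increments"]}

```bash
mkdir -p pics; cat > h.py <<'E'
import numpy as np, cv2
from station import ctrl
def K(c):
    i=ctrl.camera_info(c); f=192/np.tan(np.radians(i['fov_y'])/2)
    return f,i['cx'],i['cy'],np.array(i['R']),np.array(i['t'])
def proj(c,X):
    f,cx,cy,R,t=K(c); p=R@np.array(X)+t; return np.array([cx+f*p[0]/p[2],cy+f*p[1]/p[2]])
def ray(c,u):
    f,cx,cy,R,t=K(c); d=R.T@np.array([(u[0]-cx)/f,(u[1]-cy)/f,1]); return -R.T@t,d
def atz(c,u,z):
    o,d=ray(c,u); return o+d*(z-o[2])/d[2]
def tri(u,v):
    o1,d1=ray('top',u);o2,d2=ray('side',v); d1/=np.linalg.norm(d1);d2/=np.linalg.norm(d2)
    s=np.linalg.lstsq(np.c_[d1,-d2],o2-o1,rcond=None)[0]
    a,b=o1+s[0]*d1,o2+s[1]*d2; return (a+b)/2,np.linalg.norm(a-b)
E
python3 - <<'E'
from h import *
np.set_printoptions(precision=4,suppress=True)
for c in('top','side'):
    im=ctrl.camera(c); cv2.imwrite(f'pics/{c}0.png',im)
    cv2.imwrite(f'pics/{c}0v.png',cv2.resize(im,(800,600),interpolation=cv2.INTER_CUBIC))
    print(c,-K(c)[3].T@K(c)[4],K(c)[:3],K(c)[3].tolist())
D={}
for n in ['jig','knob_grip','red_notch','pivot','fence_facing','seat','block','block_mid','jar','glue','tape_measure','fence','bolt']:
    for c in('top','side'):
        r=ctrl.search_frame(c,n); print(n,c,[(np.round(q['at'],1).tolist(),round(q['score'],2)) for q in r[:2]])
        if r: D[n,c]=r[0]['at']
    if (n,'top') in D and (n,'side') in D: print('   ',*tri(D[n,'top'],D[n,'side']))
E
```

```text
top [ 0.4407 -0.0394  1.7154] (np.float64(483.1086622833226), 251.73187137595497, 189.9250450128401) [[-0.023277617571039372, -0.9997202286337133, -0.004197258721225425], [-0.9983456654210074, 0.02346599100457412, -0.05249075729363509], [0.05257456471814575, 0.0029684552766904306, -0.998612589254696]]
side [ 0.2443 -0.8443  0.8353] (np.float64(405.9606735104129), 252.2913553883956, 191.83030498123216) [[0.9446821615181278, -0.3276210075276456, 0.015494809970071615], [-0.2056119752892105, -0.6283574686027281, -0.7502603596544607], [0.25553733450732274, 0.7055716597750665, -0.6609608941496846]]
jig top [([218.4, 178.5], 0.67)]
jig side [([247.4, 186.6], 0.82)]
    [ 0.57    0.0856 -0.0101] 0.011043717823850264
knob_grip top [([242.9, 187.9], 0.52), ([204.0, 200.0], 0.46)]
knob_grip side [([246.6, 182.4], 0.46)]
    [ 0.5323 -0.0045  0.089 ] 0.003206872504877475
red_notch top [([249.9, 170.8], 0.83)]
red_notch side [([268.8, 200.9], 0.76), ([231.2, 178.0], 0.39)]
    [ 0.5951 -0.0287  0.0204] 0.005088113591726618
pivot top [([207.5, 196.5], 0.97)]
pivot side [([234.0, 179.2], 0.77)]
   
[... 451 characters left out ...]
 0.4858 -0.3021  0.0304] 0.0020389107082121652
jar top [([348.7, 146.6], 0.6)]
jar side [([349.0, 275.6], 0.89)]
    [ 0.6661 -0.3702  0.0601] 0.007199556613688273
glue top [([321.9, 133.6], 0.74)]
glue side [([351.6, 244.9], 0.72)]
    [ 0.7186 -0.2824  0.0545] 0.0020857209849743743
tape_measure top [([146.5, 236.5], 0.49)]
tape_measure side [([173.8, 146.1], 0.86)]
    [0.3774 0.3372 0.0203] 0.004065463079883392
fence top [([211.6, 195.4], 0.72), ([197.7, 198.8], 0.17)]
fence side [([231.6, 173.5], 0.98), ([349.7, 244.9], 0.55)]
    [0.5155 0.1044 0.0422] 0.005133205674376476
bolt top [([240.9, 184.4], 0.41)]
bolt side [([248.1, 187.0], 0.4)]
    [0.543  0.0035 0.0625] 0.009380538375004842
```

```bash
python3 - <<'E'
import cv2
a=cv2.imread('pics/top0.png')[100:280,150:390]; cv2.imwrite('pics/tc.png',cv2.resize(a,(800,600),interpolation=cv2.INTER_CUBIC))
a=cv2.imread('pics/side0.png')[120:330,150:430]; cv2.imwrite('pics/sc.png',cv2.resize(a,(800,600),interpolation=cv2.INTER_CUBIC))
E
```

```text
(no output)
```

View pics/tc.png

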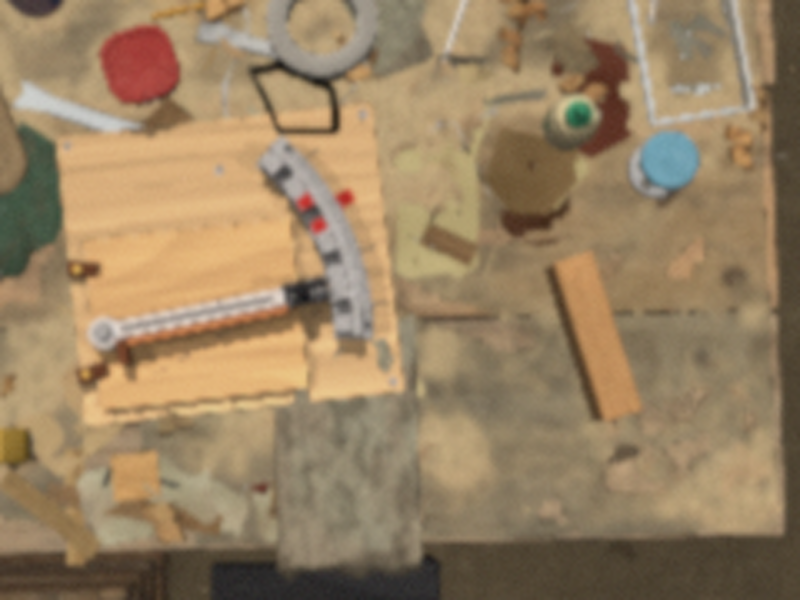

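View pics/sc.png

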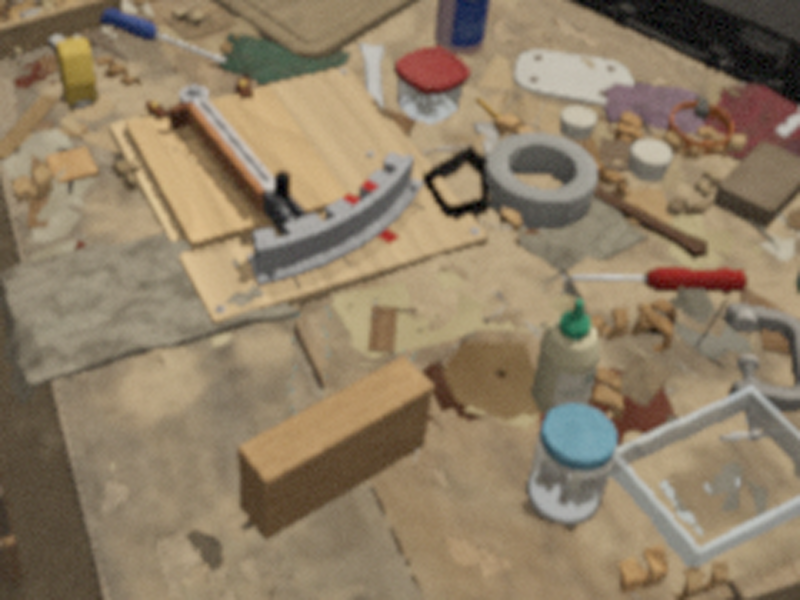

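The top crop shows the fence pointing roughly along -y with its pivot at (181,200). The red teeth are near (244,164) and the block is at about (329,201). In the side crop the knob top is at (249,182) and the block is standing clear, with the jar and glue behind it. Next I fit the jig, fence and block poses from both views.

```bash
cat > fit.py <<'E'
from h import *
from scipy.optimize import least_squares
np.set_printoptions(precision=4,suppress=True)
T=lambda p:(150+p[0]/3.3333,100+p[1]/3.3333)
S=lambda p:(150+p[0]/2.857,120+p[1]/2.857)
P=np.array([-.06,.13])
def rd(r,a,z): return [P[0]+r*np.sin(a),P[1]-r*np.cos(a),z]
pts=[('top',T((58,146)),[.155,.17,.015]),('top',T((373,103)),[.155,-.17,.015]),('top',T((403,392)),[-.155,-.17,.015]),('top',T((87,425)),[-.155,.17,.015]),
('top',T((293,222)),[.04,-.07,.027]),('top',T((308,388)),[-.14,-.07,.027]),('top',T((80,240)),[.04,.15,.027]),
('top',T((104,332)),[*P,.0555]),('side',S((193,93)),[*P,.0555]),
('side',S((486,238)),[.155,-.17,.015]),('side',S((215,318)),[-.155,-.17,.015]),
('top',T((312,213)),rd(.238,.4189,.052)),('side',S((361,192)),rd(.238,.4189,.052)),
('side',S((283,177)),('k',.088))]
def X(q,L):
    if L[0]=='k': L=rd(.2045,q[3],L[1])
    c,s=np.cos(q[2]),np.sin(q[2]); return [q[0]+c*L[0]-s*L[1],q[1]+s*L[0]+c*L[1],L[2]]
def res(q): return np.concatenate([proj(c,X(q,L))-u for c,u,L in pts])
r=least_squares(res,[.57,.08,.1,0],loss='soft_l1')
q=r.x; print('jig',q,np.degrees(q[2])); print(r.fun.reshape(-1,2) if 0 else res(q).reshape(-1,2).T)
for n,L in [('pivot',[*P,.0555]),('knob',rd(.2045,q[3],.073)),('knob_red',rd(.2045,.4189,.073)),('knob_home',rd(.2265,.4189,.073))]: print(n,np.array(X(q,L)))
# block: top corners z=.085
B=[('top',T((552,266)),(1,1,1)),('top',T((592,250)),(1,-1,1)),('top',T((640,410)),(-1,-1,1)),('top',T((602,419)),(-1,1,1)),
('side',S((240,455)),(-1,1,1)),('side',S((265,480)),(-1,-1,1)),('side',S((433,382)),(1,-1,1)),('side',S((398,360)),(1,1,1)),('side',S((268,535)),(-1,-1,-1)),('side',S((428,443)),(1,-1,-1))]
def XB(b,L):
    dx,dy=.085*L[0],.021*L[1]; c,s=np.cos(b[2]),np.sin(b[2]); return [b[0]+c*dx-s*dy,b[1]+s*dx+c*dy,b[3]+.0425*L[2]]
rb=lambda b:np.concatenate([proj(c,XB(b,L))-u for c,u,L in B])
b=least_squares(rb,[.48,-.3,.2,.0425],loss='soft_l1').x; print('block x,y,longaxis yaw,z',b,np.degrees(b[2])); print(rb(b).reshape(-1,2).T)
E
python3 fit.py
```

```text
jig [0.5718 0.0796 0.0835 0.1066] 4.783742300302505
[[-0.399   0.4247  0.929  -0.5086 -0.3141  0.6026  1.2461  1.3407  0.0084
   0.7628 -1.7268 -1.1489 -2.658  -0.3114]
 [-3.1058 -0.413  -0.0805  0.3498 -1.3574 -0.0873 -0.0761 -0.2268  0.3638
  -1.0225  0.9746  0.9714 -0.9236 -1.5112]]
pivot [0.5011 0.2042 0.0555]
knob [0.5398 0.0034 0.073 ]
knob_red [0.5996 0.0249 0.073 ]
knob_home [0.6102 0.0057 0.073 ]
block x,y,longaxis yaw,z [ 0.4861 -0.2946  0.2869  0.0399] 16.43681348815845
[[-0.4162 -0.633   0.7631  0.3216 -1.3942  0.3545 -0.0087  1.0515 -0.7153
  -1.4688]
 [-1.6967 -0.6732 -0.7968  0.3149 -3.7125  0.259   0.448  -2.7416  2.4888
   0.862 ]]
```

```bash
cat >> fit.py <<'E'
def ov(c,img,box,k,out,q,b):
    x0,x1,y0,y1=box; a=cv2.resize(cv2.imread(img)[y0:y1,x0:x1],None,fx=k,fy=k,interpolation=cv2.INTER_CUBIC)
    def ln(Ps,col):
        p=np.array([(proj(c,p)-[x0,y0]+.5)*k*16 for p in Ps]).astype(np.int32); cv2.polylines(a,[p.reshape(-1,1,2)],False,col,1,cv2.LINE_AA,4)
    R=lambda xa,xb,ya,yb,z:[X(q,[x,y,z]) for x,y in((xa,ya),(xb,ya),(xb,yb),(xa,yb),(xa,ya))]
    ln(R(-.155,.155,-.17,.17,.015),(255,0,0)); ln(R(-.14,.04,-.07,.15,.027),(0,0,255))
    ln([X(q,rd(.235,t,.052)) for t in np.arange(-.1,.8,.05)],(255,0,255))
    for t in(0,.2094,.4189,.6283): ln([X(q,rd(.225,t,.052)),X(q,rd(.25,t,.052))],(255,0,255))
    ln([X(q,rd(.0,q[3],.0555)),X(q,rd(.232,q[3],.0555))],(0,255,0))
    ln([X(q,rd(.2045,q[3],.058)),X(q,rd(.2045,q[3],.088))],(0,255,255))
    ln([X(q,[P[0]+.009*np.cos(t),P[1]+.009*np.sin(t),.0555]) for t in np.arange(0,6.5,.3)],(0,255,0))
    for z in(-1,1): ln([XB(b,(i,j,z)) for i,j in((1,1),(1,-1),(-1,-1),(-1,1),(1,1))],(255,255,0))
    cv2.imwrite(out,a)
if __name__=='__main__':
    ov('top','pics/top0.png',(160,290,120,235),5,'pics/o1.png',q,b)
    ov('side','pics/side0.png',(185,345,140,260),5,'pics/o2.png',q,b)
E
python3 fit.py>/dev/null
```

```text
(no output)
```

View pics/o1.png

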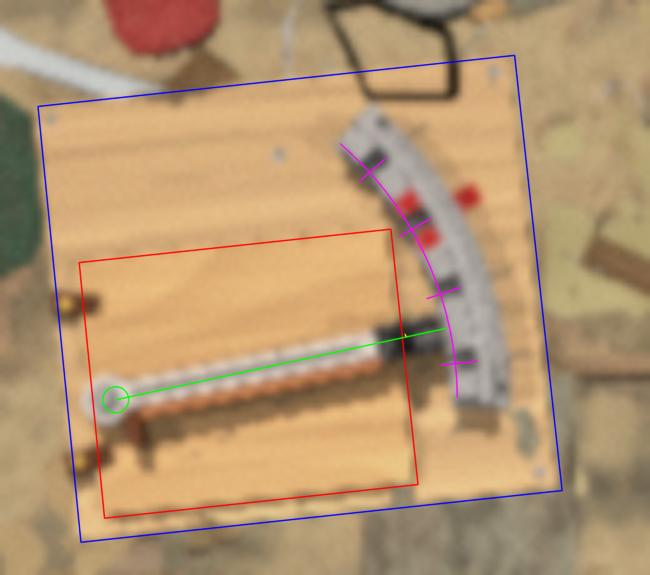

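View pics/o2.png

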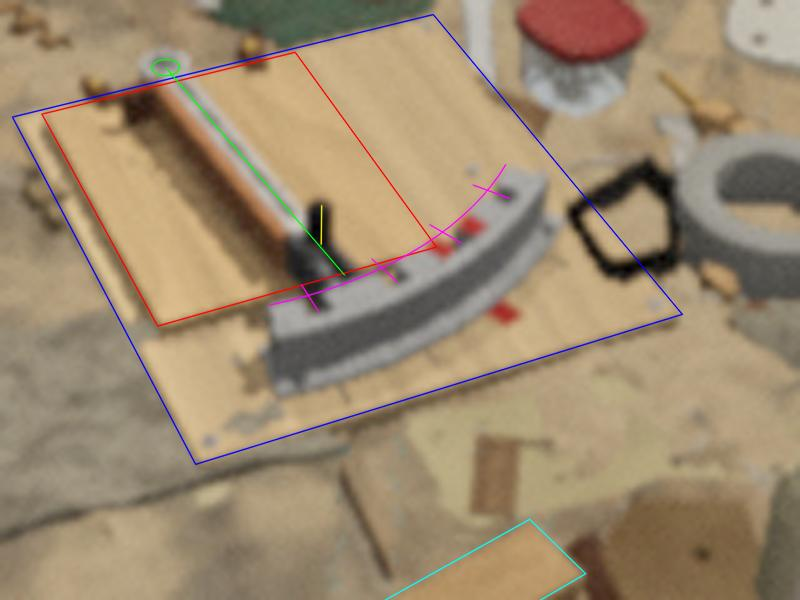

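The board and panel outlines match in both views. The pivot and quadrant overlays are 2–3 px off, which is reading error, so I'll segment them by colour.

```bash
python3 - <<'E'
import cv2,numpy as np
np.set_printoptions(linewidth=250)
for c,boxd,boxq in(('top',(172,196,186,212),(225,265,135,205)),('side',(205,230,142,170),(235,300,170,225))):
    im=cv2.imread(f'pics/{c}0.png'); hsv=cv2.cvtColor(im,cv2.COLOR_BGR2HSV).astype(int)
    x0,x1,y0,y1=boxd; print(c,'sat',x0,y0)
    for r in range(y0,y1): print(r,' '.join('%3d'%v for v in hsv[r,x0:x1,1]))
    x0,x1,y0,y1=boxq; h=hsv[y0:y1,x0:x1]; m=(((h[...,0]<6)|(h[...,0]>174))&(h[...,1]>150)&(h[...,2]>110)).astype(np.uint8)
    n,l,s,ce=cv2.connectedComponentsWithStats(m); print('red',[(s[i,4],(ce[i]+[x0,y0]).round(1).tolist()) for i in range(1,n)])
    m=(h[...,2]<60).astype(np.uint8); n,l,s,ce=cv2.connectedComponentsWithStats(m); print('dark',[(s[i].tolist(),(ce[i]+[x0,y0]).round(1).tolist()) for i in range(1,n) if s[i,4]>2])
E
```

```text
top sat 172 186
186 106 108 108 109 109 115 120 121 122 121 121 120 123 122 121 120 120 117 119 118 119 120 118 118
187 108 107 109 111 114 119 119 122 119 122 120 122 117 118 120 117 118 120 121 121 122 121 120 124
188 106 106 109 110 112 119 120 119 121 122 121 120 121 120 120 121 119 121 121 122 121 123 122 123
189 109 110 107 110 114 119 121 122 122 119 121 118 122 121 120 122 120 122 121 122 120 120 122 122
190 104 107 107 109 114 119 121 121 121 123 122 122 121 122 121 121 121 122 123 122 122 122 120 121
191 103 106 110 108 112 121 122 120 121 123 122 122 123 124 122 123 122 122 122 123 122 122 122 122
192 104 107 108 111 112 118 121 122 122 123 122 122 121 119 123 122 122 121 121 121 124 121 120 121
193 106 107 109 110 114 118 120 120 118 119 121 120 122 122 121 122 123 122 123 119 116 110 105 101
194 105 108 109 109 110 115 113 106  98  98 100 111 117 121 119 116 109 105 104  99  88  74  65  58
195 102 104 108 109 110 103  88  70  61  60  59  74  88  98  96  87  71  63  61  56  53  45  39  36
196  99 106 109 105  99  79  57  42  34  32  32  38  45  52  52  49  43  38  37  34 
[... 4106 characters left out ...]
1 108 111 123 126 143 148 159 148 144 136 115  75  42  24  15  17
166 104 101 108 105 104 106 106 110 112 112 113 108 111 130 126 142 157 148 145 132 114  68  34  17  14
167  97  99 101  98  96  97 108 106 122 108 108 116 110 122 125 145 156 140 145 140 131 100  55  25  16
168  97  94  95  94  93  99 102 110 111 109 111 117 110 110 124 128 137 144 151 152 138 123  88  42  22
169  96  98  98  94  92  93  97 102 107 106 104 107 110 114 116 119 133 150 150 147 146 140 120  74  42
red [(np.int32(5), [278.8, 184.6]), (np.int32(4), [273.0, 189.2]), (np.int32(10), [285.5, 202.0])]
dark [([11, 11, 9, 14, 44], [249.2, 187.0]), ([64, 11, 1, 3, 3], [299.0, 182.0]), ([7, 19, 8, 12, 44], [245.1, 193.9])]
```

```bash
python3 - <<'E'
from h import *
np.set_printoptions(precision=4,suppress=True)
pv=tri((180.3,199.5),(217.5,152.3)); print('pivot',pv, atz('top',(180.3,199.5),.0555),atz('side',(217.5,152.3),.0555))
rn=tri((243.1,163.6),(275.9,186.9)); print('redteeth',rn,atz('top',(243.1,163.6),.052),atz('side',(275.9,186.9),.052))
rb=tri((253.2,159.0),(285.5,202.0)); print('redboard',rb,atz('top',(253.2,159),.015),atz('side',(285.5,202),.015))
print('knobtop side',atz('side',(249.2,182),.088))
p=pv[0][:2]
for r in(rn,rb): d=r[0][:2]-p; print(np.hypot(*d),np.degrees(np.arctan2(d[0],-d[1])))
E
```

```text
pivot (array([0.502 , 0.2121, 0.0522]), np.float64(0.0019834208912812732)) [0.5009 0.2119 0.0555] [0.5019 0.2075 0.0555]
redteeth (array([ 0.621 , -0.007 ,  0.0502]), np.float64(0.0015438625565518914)) [ 0.6201 -0.0068  0.052 ] [ 0.6209 -0.0091  0.052 ]
redboard (array([ 0.6401, -0.0423,  0.0147]), np.float64(0.001048216906849238)) [ 0.6396 -0.0421  0.015 ] [ 0.6405 -0.0428  0.015 ]
knobtop side [ 0.5388 -0.0037  0.088 ]
0.24938188308003015 28.517856368766395
0.28952170332506233 28.50004336044369
```

```bash
cat >> h.py <<'E'
def st():
    o=ctrl.get_obs(); R=np.array(o['ee_rot']); p=np.array(o['eef_pos'])
    print('t',round(o['clock'],2),'p',(p*1000).round(1),'jawdeg',np.degrees(np.arctan2(R[1,1],R[0,1])).round(1),'z',R[:,2].round(3),'F',np.round(o['force'],1),'w',round(o['grip_width']*1000,1),'q',np.round(o['joints'],0)); return p,R
def piv_fence(p,pv=(501.3,209.5),yaw=4.85):
    d=p[:2]*1000-pv; print('r',np.hypot(*d).round(1),'fence rad',np.radians(np.degrees(np.arctan2(d[0],-d[1]))-yaw).round(4))
E
python3 -c "
from h import *
p,R=st(); print(R)"
```

```text
t 1.4 p [170.8 601.2 231.3] jawdeg 74.1 z [-0.  0. -1.] F [-0.2  0.2 -0.4] w 85.5 q [70. 18. 94.  0. 69. -4.]
[[-9.61929411e-01  2.73298019e-01 -1.99735393e-05]
 [ 2.73298018e-01  9.61929412e-01  1.41894070e-05]
 [ 2.30910717e-05  8.19047918e-06 -1.00000000e+00]]
```

Call:
apply_moves:
  increments:
    - [[0,0,-6.4,20,-33,-5,85],[0,0,-6.4,20,-33,-5,85],[0,0,-6.4,20,-33,-5,60],[0,0,-6.4,20,-33,-5,45],[0,0,-6.4,20,-33,-5,45]]

```text
clock: 1.82
eef_pos: [0.2701, 0.439, 0.2076]
ee_rot: [[-0.662, 0.75, 0.006], [0.75, 0.662, 0.009], [0.003, 0.011, -1.0]]
force: [0.7, -0.3, -0.3]
grip_width: 0.051
```

Call:
apply_moves:
  increments:
    - [[0,0,-6.4,20,-33,-10,45],[0,0,-6.4,20,-33,-10,45],[0,0,-6.4,20,-33,-5,45],[0,0,-6.4,20,-33,0,45],[0,0,-6.4,20,-33,0,45]]

```text
clock: 2.23
eef_pos: [0.3725, 0.2659, 0.182]
ee_rot: [[-0.138, 0.99, 0.013], [0.99, 0.138, 0.005], [0.003, 0.014, -1.0]]
force: [1.4, 1.1, -0.6]
grip_width: 0.045
```

Call:
apply_moves:
  increments:
    - [[0,0,0,20,-33,0,45],[0,0,0,20,-33,0,45],[0,0,0,20,-33,0,45],[0,0,0,20,-33,0,45],[0,0,0,0,0,0,45]]

```text
clock: 2.65
eef_pos: [0.4592, 0.1217, 0.1841]
ee_rot: [[-0.128, 0.991, 0.021], [0.992, 0.128, 0.004], [0.001, 0.021, -1.0]]
force: [0.0, -0.1, -0.7]
grip_width: 0.0447
```

Call:
apply_moves:
  increments:
    - [[-0.1,0.6,1.3,20,-29,-10,45],[-0.1,0.6,1.3,20,-29,-10,45],[0,0,0,20,-29,-10,45],[0,0,0,18,-27,-10,45],[0,0,0,0,0,0,45]]

```text
clock: 3.07
eef_pos: [0.5421, 0.0028, 0.1456]
ee_rot: [[-0.173, 0.985, 0.007], [0.985, 0.173, 0.002], [0.001, 0.007, -1.0]]
force: [0.4, 0.4, -1.1]
grip_width: 0.0447
```

```bash
python3 - <<'E'
from h import *
p,R=st()
ims=[]
for c in('top','side'):
    im=ctrl.camera(c); k=proj(c,[.537,.008,.088]); t=proj(c,p); print(c,k,t)
    x,y=k.round().astype(int); a=im[y-40:y+40,x-33:x+33]; a=cv2.resize(a,(396,480),interpolation=cv2.INTER_CUBIC)
    for u,col in((k,(0,255,0)),(t,(255,0,255))): cv2.circle(a,tuple(((u-[x-33,y-40]+.5)*6).astype(int)),3,col,-1)
    ims.append(a)
cv2.imwrite('pics/g1.png',np.hstack(ims))
E
```

```text
t 3.07 p [542.1   2.8 145.6] jawdeg 10.0 z [ 0.007  0.002 -1.   ] F [ 0.4  0.4 -1.1] w 44.7 q [ -4.  14. 109.   0.  56. -14.]
top [239.04239766 187.07680033] [240.05638704 184.44019836]
side [247.31443674 179.65101856] [249.8010453  164.47760374]
```

View pics/g1.png

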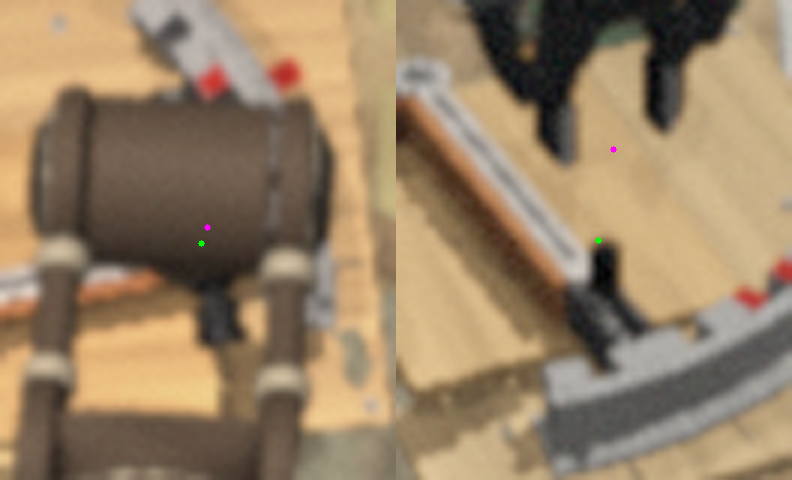

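The side view shows the knob top about 1 px right of and below my prediction, so the knob is at about (538.5, 4.5). The fingers are straddling it, so I descend.

Call:
apply_moves:
  increments:
    - [[0,0.2,0,-2,1,-25,45],[0,0.2,0,-2,1,-25,45],[0,0,0,0,0,-20,45],[0,0,0,0,0,-13,45],[0,0,0,0,0,0,45]]

```text
clock: 3.58
eef_pos: [0.5349, 0.0147, 0.0649]
ee_rot: [[-0.178, 0.984, 0.002], [0.984, 0.178, 0.007], [0.007, 0.004, -1.0]]
force: [-1.3, 0.5, -0.2]
grip_width: 0.0446
```

Call:
apply_moves:
  increments:
    - [[0,0,0,0,0,0,5],[0,0,0,0,0,0,5],[0,0,0,0,0,0,5],[0,0,0,0,0,0,5],[0,0,0,0,0,0,5]]
  grip_force: 40

```text
clock: 4.0
eef_pos: [0.5347, 0.0191, 0.0686]
ee_rot: [[-0.182, 0.983, 0.005], [0.983, 0.182, 0.009], [0.008, 0.006, -1.0]]
force: [-0.2, 0.2, 0.6]
grip_width: 0.005
```

```bash
python3 -c "
from h import *
p,R=st(); piv_fence(p)"
```

```text
t 4.0 p [534.7  19.1  68.6] jawdeg 10.5 z [ 0.005  0.009 -1.   ] F [-0.2  0.2  0.6] w 5.0 q [ -3.  20. 112.   1.  48. -14.]
r 193.3 fence rad 0.0891
```

Drift moved the tool about 14 mm toward the pivot and the fingers closed on air. I reopen, shift outward and close again.

Call:
apply_moves:
  increments:
    - [[0,0,0,0,0,0,45],[0,0,0,0,0,-2,45],[0,0,0,0,0,-2,45],[0,0,0,0,0,-2,45],[0,0,0,0,0,-2,45]]

```text
clock: 4.42
eef_pos: [0.5379, 0.0184, 0.0633]
ee_rot: [[-0.182, 0.983, 0.012], [0.983, 0.182, 0.008], [0.005, 0.013, -1.0]]
force: [0.3, 0.1, 0.8]
grip_width: 0.0451
```

```bash
python3 -c "
from h import *
p,R=st(); piv_fence(p)"
```

```text
t 4.42 p [537.9  18.4  63.3] jawdeg 10.5 z [ 0.012  0.008 -1.   ] F [0.3 0.1 0.8] w 45.1 q [ -3.  21. 112.   1.  47. -14.]
r 194.6 fence rad 0.1048
```

Call:
apply_moves:
  increments:
    - [[-0.4,0.7,0,0,-5,0,45],[0,0,0,0,-5,-1,45],[0,0,0,0,-4,0,30],[0,0,0,0,0,0,5],[0,0,0,0,0,0,5]]

```text
clock: 4.83
eef_pos: [0.5373, 0.0025, 0.0611]
ee_rot: [[-0.181, 0.983, -0.004], [0.983, 0.181, 0.0], [0.001, -0.004, -1.0]]
force: [-0.4, 3.4, 0.9]
grip_width: 0.0156
```

Call:
apply_moves:
  increments:
    - [[0,0,0,0,0,0,5],[0,0,0,0,0,0,5],[0,0,0,0,0,0,5],[0,0,0,0,0,0,5],[0,0,0,0,0,0,5]]

```text
clock: 5.25
eef_pos: [0.5373, 0.0026, 0.0612]
ee_rot: [[-0.181, 0.983, -0.003], [0.983, 0.181, 0.0], [0.001, -0.003, -1.0]]
force: [-1.0, 0.0, 0.0]
grip_width: 0.0153
```

```bash
python3 -c "
from h import *
p,R=st(); piv_fence(p)"
```

```text
t 5.25 p [537.3   2.6  61.2] jawdeg 10.4 z [-0.003  0.    -1.   ] F [-1.  0.  0.] w 15.3 q [ -4.  21. 111.   0.  47. -15.]
r 210.0 fence rad 0.0878
```

Knob pinched. I swing the fence along the arc, first half.

Call:
apply_moves:
  increments:
    - [[0,0,1.9,6.8,1.3,0,5],[0,0,1.9,6.8,1.5,0,5],[0,0,1.9,6.7,1.8,0,5],[0,0,1.9,6.7,2,0,5],[0,0,1.9,6.6,2.2,0,5]]

```text
clock: 5.67
eef_pos: [0.5692, 0.0108, 0.0612]
ee_rot: [[-0.346, 0.938, -0.008], [0.938, 0.346, -0.002], [0.001, -0.008, -1.0]]
force: [-0.8, 0.5, 2.2]
grip_width: 0.0157
```

```bash
python3 -c "
from h import *
p,R=st(); piv_fence(p)"
```

```text
t 5.67 p [569.2  10.8  61.2] jawdeg 20.3 z [-0.008 -0.002 -1.   ] F [-0.8  0.5  2.2] w 15.7 q [ -3.  24. 107.  -0.  49. -23.]
r 210.0 fence rad 0.2448
```

Call:
apply_moves:
  increments:
    - [[0,-0.3,1.8,6.9,2.5,0,5],[0,0,1.8,6.8,2.7,0,5],[0,0,1.8,6.7,3,0,5],[0,0,1.8,6.6,3.2,0,5],[0,0,1.4,5.4,2.8,0,5]]

```text
clock: 6.08
eef_pos: [0.6013, 0.025, 0.0611]
ee_rot: [[-0.49, 0.872, -0.007], [0.872, 0.49, -0.004], [-0.0, -0.008, -1.0]]
force: [-0.6, -0.4, 2.1]
grip_width: 0.0153
```

```bash
python3 - <<'E'
from h import *
p,R=st(); piv_fence(p)
im=ctrl.camera('side'); 
a=im[150:230,215:325]; cv2.imwrite('pics/s2.png',cv2.resize(a,(770,560),interpolation=cv2.INTER_CUBIC))
E
```

```text
t 6.08 p [601.3  25.   61.1] jawdeg 29.3 z [-0.007 -0.004 -1.   ] F [-0.6 -0.4  2.1] w 15.3 q [ -2.  27. 102.  -0.  51. -31.]
r 209.9 fence rad 0.4118
```

View pics/s2.png

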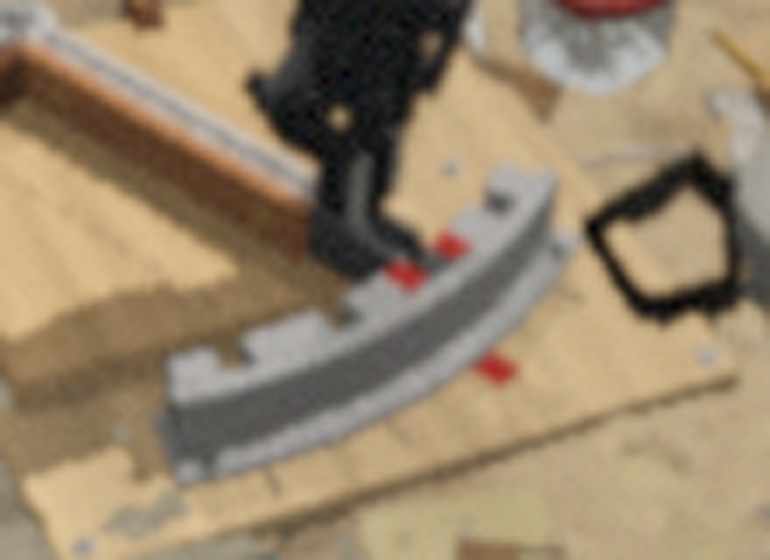

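The bolt tip now lines up with the notch between the two red teeth. I push the bolt outward.

Call:
apply_moves:
  increments:
    - [[0,0,0,2.4,-2.2,0,5],[0,0,0,1.5,-2.6,0,5],[0,0,0,1.5,-2.6,0,5],[0,0,0,1.5,-2.6,0,5],[0,0,0,1.5,-2.6,0,5]]
  grip_force: 60

```text
clock: 6.55
eef_pos: [0.6085, 0.0148, 0.0612]
ee_rot: [[-0.491, 0.871, -0.011], [0.871, 0.491, 0.0], [0.006, -0.009, -1.0]]
force: [-3.0, 3.0, 2.6]
grip_width: 0.0149
```

```bash
python3 -c "
from h import *
p,R=st(); piv_fence(p)"
```

```text
t 6.55 p [608.5  14.8  61.2] jawdeg 29.4 z [-0.011  0.    -1.   ] F [-3.   3.   2.6] w 14.9 q [ -3.  28. 101.  -0.  51. -32.]
r 222.2 fence rad 0.4187
```

Going in: r is up 12 mm and the force is low. I continue.

Call:
apply_moves:
  increments:
    - [[0,-0.5,0,1.5,-2.6,0,5],[0,0,0,1.5,-2.6,0,5],[0,0,0,1.5,-2.6,0,5],[0,0,0,1.7,-3,0,5],[0,0,0,1.7,-3,0,5]]

```text
clock: 6.97
eef_pos: [0.6111, 0.0078, 0.061]
ee_rot: [[-0.484, 0.875, -0.015], [0.875, 0.484, 0.016], [0.022, -0.005, -1.0]]
force: [-5.7, 10.9, 6.9]
grip_width: 0.015
```

Call:
apply_moves:
  increments:
    - [[0,0,0,2,-3.6,0,5],[0,0,0,2,-3.6,0,5],[0,0,0,2,-3.6,0,5],[0,0,0,2,-3.6,0,5],[0,0,0,1,-2,0,5]]

```text
clock: 7.38
eef_pos: [0.6107, 0.0082, 0.0613]
ee_rot: [[-0.476, 0.879, -0.037], [0.878, 0.477, 0.047], [0.059, -0.011, -0.998]]
force: [-2.5, 5.7, 3.9]
grip_width: 0.0148
```

```bash
python3 -c "
from h import *
p,R=st(); piv_fence(p)"
```

```text
t 7.38 p [610.7   8.2  61.3] jawdeg 28.5 z [-0.037  0.047 -0.998] F [-2.5  5.7  3.9] w 14.8 q [ -5.  29. 100.   3.  54. -35.]
r 229.1 fence rad 0.4129
```

The travel stalled at about 20 mm with 12 N, so the bolt looks home. I release, lift and check.

Call:
apply_moves:
  increments:
    - [[0,0,0,0,0,0,45],[0,0,0,0,0,0,45],[0,0,0,0,0,10,45],[-1,-1,0,0,0,25,45],[-1.7,-1.1,0,0,0,30,45]]

```text
clock: 7.8
eef_pos: [0.6075, 0.0036, 0.1205]
ee_rot: [[-0.474, 0.881, -0.009], [0.881, 0.474, -0.006], [-0.001, -0.011, -1.0]]
force: [0.8, 0.6, 0.1]
grip_width: 0.0449
```

Call:
apply_moves:
  increments:
    - [[0,0,-6,-10,-25,30,75],[0,0,-6,-10,-30,15,75],[0,0,-6,-10,-30,0,75],[0,0,-6,-10,-30,0,75],[0,0,-6,-10,-30,0,75]]

```text
clock: 8.22
eef_pos: [0.5655, -0.1451, 0.1811]
ee_rot: [[0.044, 0.999, 0.014], [0.999, -0.044, -0.015], [-0.014, 0.015, -1.0]]
force: [-0.4, 0.4, -0.5]
grip_width: 0.0752
```

```bash
python3 - <<'E'
from h import *
p,R=st()
for c in('top','side'): cv2.imwrite(f'pics/{c}3.png',ctrl.camera(c))
a=cv2.imread('pics/top3.png')[120:235,165:265]; b=cv2.imread('pics/side3.png')[135:250,205:305]
cv2.imwrite('pics/g3.png',cv2.resize(np.hstack([a,b]),(800,460),interpolation=cv2.INTER_CUBIC))
E
```

```text
t 8.22 p [ 565.5 -145.1  181.1] jawdeg -2.5 z [ 0.014 -0.015 -1.   ] F [-0.4  0.4 -0.5] w 75.2 q [-18.  16. 103.  -1.  61. -16.]
```

View pics/g3.png

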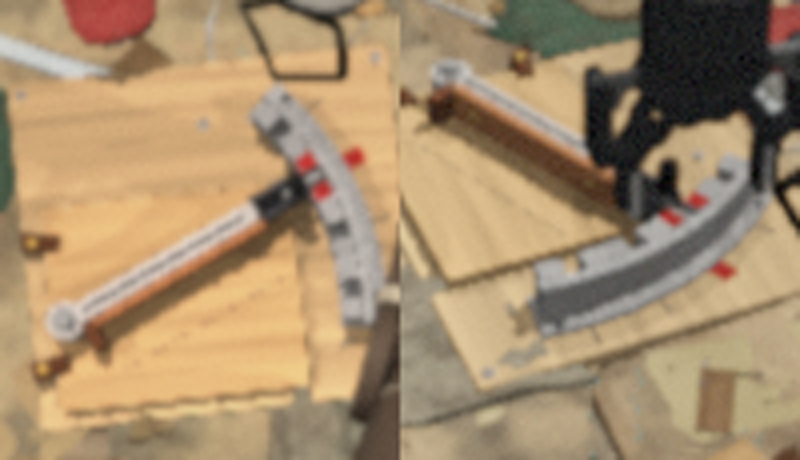

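The bolt's nose sits between the red teeth and the knob is at the outer end. I check the knob radius numerically and refine the block pose.

```bash
sed -i 's#(150+p\[0\]/3.3333,100+p\[1\]/3.3333)#(149.5+p[0]/3.3333,99.5+p[1]/3.3333)#; s#(150+p\[0\]/2.857,120+p\[1\]/2.857)#(149.5+p[0]/2.857,119.5+p[1]/2.857)#' fit.py; python3 fit.py | grep -A3 -E 'block|jig'; python3 - <<'E'
from h import *
piv_fence(atz('top',(165+287/4-.5,120+192/4-.5),.088)); piv_fence(atz('side',(205+(668-400)/4-.5,135+164/4-.5),.088))
print(ctrl.search_frame('top','knob_grip')[:1],ctrl.search_frame('side','knob_grip')[:1])
import fit
fit.ov('top','pics/top0.png',(300,360,160,235),7,'pics/a.png',fit.q,fit.b);fit.ov('side','pics/side0.png',(225,310,235,310),7,'pics/b.png',fit.q,fit.b)
a=cv2.imread('pics/a.png');b=cv2.imread('pics/b.png');cv2.imwrite('pics/g4.png',cv2.resize(np.hstack([a,b]),(800,400)))
E
```

```text
jig [0.573  0.0816 0.0836 0.0961] 4.789003190391752
[[-0.4678  0.3512  0.8577 -0.5752 -0.3894  0.5286  1.1738  1.2591  0.6986
   1.3297 -0.9997 -1.2331 -2.0241 -0.2851]
 [-2.9239 -0.2394  0.0856  0.5242 -1.1864  0.0793  0.1003 -0.0589  0.4564
--
block x,y,longaxis yaw,z [ 0.4863 -0.2926  0.2867  0.0393] 16.427348526179077
[[-0.5172 -0.7373  0.642   0.2039 -1.0834  0.6362  0.1891  1.2792 -0.4207
  -1.249 ]
 [-1.2166 -0.1899 -0.3279  0.7804 -3.7533  0.1787  0.4835 -2.676   2.4019
r 218.9 fence rad 0.4014
r 232.5 fence rad 0.403
[{'at': [239.5, 165.7], 'score': 0.4}] [{'at': [270.2, 177.0], 'score': 0.4}]
jig [0.573  0.0816 0.0836 0.0961] 4.789003190391752
[[-0.4678  0.3512  0.8577 -0.5752 -0.3894  0.5286  1.1738  1.2591  0.6986
   1.3297 -0.9997 -1.2331 -2.0241 -0.2851]
 [-2.9239 -0.2394  0.0856  0.5242 -1.1864  0.0793  0.1003 -0.0589  0.4564
  -1.043   0.8693  1.1371 -0.9207 -1.286 ]]
pivot [0.5023 0.2062 0.0555]
knob [0.5389 0.0049 0.073 ]
knob_red [0.6008 0.0269 0.073 ]
knob_home [0.6114 0.0076 0.073 ]
block x,y,longaxis yaw,z [ 0.4863 -0.2926  0.2867  0.0393] 16.427348526179077
[[-0.5172 -0.7373  0.642   0.2039 -1.0834  0.6362  0.1891  1.2792 -0.4207
  -1.249 ]
 [-1.2166 -0.1899 -0.3279  0.7804 -3.7533  0.1787  0.4835 -2.676   2.4019
   0.885 ]]
```

View pics/g4.png

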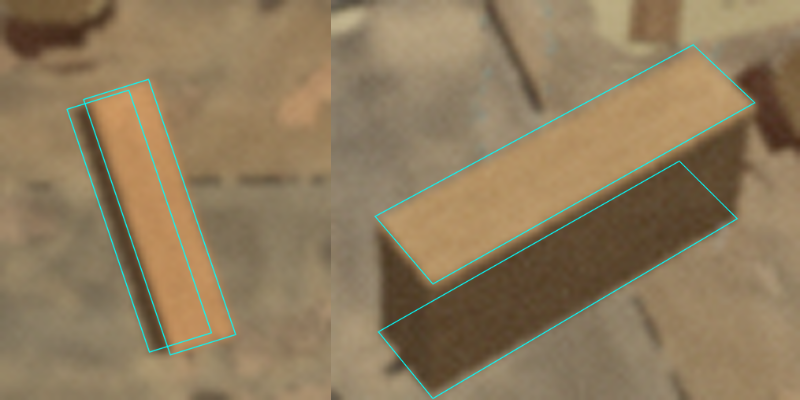

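The block estimate holds to about 1 mm, at (486, -294) mm with the long axis at 16.4°. The knob radius averages about 226 mm, which means the bolt is home. I go to the block.

Call:
apply_moves:
  increments:
    - [[0,0.3,-7,-8,-15,-2,78],[0,0.3,-7,-8,-15,-2,78],[0,0,-7,-8,-15,-2,78],[0,0,-7,-8,-15,-2,78],[0,0,-7,-8,-15,-2,78]]

```text
clock: 8.83
eef_pos: [0.5277, -0.2151, 0.1702]
ee_rot: [[0.615, 0.788, -0.004], [0.788, -0.615, -0.013], [-0.012, 0.005, -1.0]]
force: [-0.5, 0.1, 0.5]
grip_width: 0.0778
```

Call:
apply_moves:
  increments:
    - [[0,0,-7,-8,-15,-2,78],[0,0,-7,-8,-15,-2,78],[0,0,-7,-8,-15,-2,78],[0,0,-7,-8,-15,-2,78],[0,0,-7,-8,-15,-2,78]]

```text
clock: 9.25
eef_pos: [0.4893, -0.2877, 0.1592]
ee_rot: [[0.96, 0.279, -0.01], [0.279, -0.96, -0.008], [-0.012, 0.005, -1.0]]
force: [-0.8, -0.5, 0.3]
grip_width: 0.0781
```

```bash
cat >> h.py <<'E'
def go(xy,jaw):
    p,R=st(); j=np.degrees(np.arctan2(R[1,1],R[0,1])); z=R[:,2]
    print('need d',(np.array(xy)-p[:2]*1000).round(1),'rot',round((jaw-j+90)%180-90,1),'tilt wx,wy',np.degrees([-z[1],z[0]]).round(2))
E
python3 -c "
from h import *
go((486,-294),-73.6)"
```

```text
t 9.25 p [ 489.3 -287.7  159.2] jawdeg -73.8 z [-0.01  -0.008 -1.   ] F [-0.8 -0.5  0.3] w 78.1 q [-34.  16. 105.  -1.  59.  40.]
need d [-3.3 -6.3] rot 0.2 tilt wx,wy [ 0.44 -0.56]
```

Call:
apply_moves:
  increments:
    - [[0.4,-0.5,0,-3,-6,-10,80],[0,0,0,0,0,-15,80],[0,0,0,0,0,-15,80],[0,0,0,0,0,-10,80],[0,0,0,0,0,0,80]]

```text
clock: 9.67
eef_pos: [0.4881, -0.2929, 0.1057]
ee_rot: [[0.956, 0.292, 0.003], [0.292, -0.956, -0.0], [0.002, 0.001, -1.0]]
force: [-0.6, -0.1, -0.6]
grip_width: 0.0798
```

```bash
python3 -c "
from h import *
go((486,-294),-73.6)"
```

```text
t 9.67 p [ 488.1 -292.9  105.7] jawdeg -73.0 z [ 0.003 -0.    -1.   ] F [-0.6 -0.1 -0.6] w 79.8 q [-35.  20. 106.   0.  53.  38.]
need d [-2.1 -1.1] rot -0.6 tilt wx,wy [0.01 0.15]
```

Call:
apply_moves:
  increments:
    - [[0,0,-0.5,-2,-1,-15,80],[0,0,0,0,0,-15,80],[0,0,0,0,0,-15,80],[0,0,0,0,0,-12,80],[0,0,0,0,0,-3,80]]

```text
clock: 10.08
eef_pos: [0.4895, -0.2913, 0.0443]
ee_rot: [[0.955, 0.296, 0.006], [0.296, -0.955, -0.0], [0.006, 0.002, -1.0]]
force: [-0.1, 0.6, -0.0]
grip_width: 0.0804
```

```bash
python3 -c "
from h import *
go((486,-294),-73.6)"
```

```text
t 10.08 p [ 489.5 -291.3   44.3] jawdeg -72.8 z [ 0.006 -0.    -1.   ] F [-0.1  0.6 -0. ] w 80.4 q [-35.  26. 108.   0.  46.  37.]
need d [-3.5 -2.7] rot -0.8 tilt wx,wy [0.03 0.36]
```

Call:
apply_moves:
  increments:
    - [[0,0.3,-0.8,-3.5,-2.5,0,60],[0,0,0,0,0,0,30],[0,0,0,0,0,0,30],[0,0,0,0,0,0,30],[0,0,0,0,0,0,30]]
  grip_force: 60

```text
clock: 10.5
eef_pos: [0.4871, -0.2939, 0.0452]
ee_rot: [[0.959, 0.285, 0.002], [0.285, -0.959, -0.002], [0.001, 0.002, -1.0]]
force: [-0.7, -0.0, -3.4]
grip_width: 0.0417
```

Call:
apply_moves:
  increments:
    - [[0,0,0,0,0,0,30],[0,0,0,0,0,0,30],[0,0,0,0,0,0,30],[0,0,0,0,0,0,30],[0,0,0,0,0,0,30]]

```text
clock: 10.92
eef_pos: [0.4858, -0.293, 0.0447]
ee_rot: [[0.959, 0.285, -0.0], [0.285, -0.959, 0.0], [0.0, -0.0, -1.0]]
force: [0.1, 0.7, -2.5]
grip_width: 0.0411
```

```bash
python3 -c "
from h import *
go((486,-294),-73.6)"
```

```text
t 10.92 p [ 485.8 -293.    44.7] jawdeg -73.5 z [-0.  0. -1.] F [ 0.1  0.7 -2.5] w 41.1 q [-35.  25. 108.   0.  47.  38.]
need d [ 0.2 -1. ] rot -0.1 tilt wx,wy [-0.01 -0.  ]
```

Block gripped. I lift it and carry it over, turning +102°.

Call:
apply_moves:
  increments:
    - [[0,0,0,0,0,15,30],[0,0,0,0,0,30,30],[0,0,0,0,0,30,30],[0,0,0,0,5,30,30],[0,0,0,0,10,20,30]]
  grip_force: 80

```text
clock: 11.33
eef_pos: [0.4787, -0.2742, 0.1656]
ee_rot: [[0.959, 0.283, -0.015], [0.283, -0.959, 0.01], [-0.012, -0.014, -1.0]]
force: [1.2, 0.4, -3.0]
grip_width: 0.0413
```

Call:
apply_moves:
  increments:
    - [[0,0,6.8,0,22,0,30],[0,0,6.8,0,22,0,30],[0,0,6.8,0,22,0,30],[0,0,6.8,0,22,0,30],[0,0,6.8,0,22,0,30]]

```text
clock: 11.75
eef_pos: [0.483, -0.1663, 0.1747]
ee_rot: [[0.621, 0.784, -0.0], [0.784, -0.621, -0.004], [-0.003, 0.002, -1.0]]
force: [0.0, 0.7, -3.2]
grip_width: 0.0411
```

Call:
apply_moves:
  increments:
    - [[0,0,6.8,0,22,0,30],[0,0,6.8,0,22,0,30],[0,0,6.8,0,22,0,30],[0,0,6.8,0,22,0,30],[0,0,6.8,0,22,0,30]]

```text
clock: 12.17
eef_pos: [0.4807, -0.0504, 0.1744]
ee_rot: [[0.047, 0.999, 0.001], [0.999, -0.047, -0.003], [-0.003, 0.001, -1.0]]
force: [0.1, 1.1, -3.8]
grip_width: 0.0411
```

```bash
python3 -c "
from h import *
go((494,68),28.85)"
```

```text
t 12.17 p [480.7 -50.4 174.4] jawdeg -2.7 z [ 0.001 -0.003 -1.   ] F [ 0.1  1.1 -3.8] w 41.1 q [-11.   6. 115.  -0.  59.  -8.]
need d [ 13.3 118.4] rot 31.6 tilt wx,wy [0.16 0.06]
```

Call:
apply_moves:
  increments:
    - [[0,0,6.3,2.5,23.5,-5,30],[0,0,6.3,2.5,23.5,-5,30],[0,0,6.3,2.5,23.5,-10,30],[0,0,6.3,2.5,23.5,-10,30],[0,0,6,2.5,23,-10,30]]

```text
clock: 12.58
eef_pos: [0.4933, 0.0723, 0.1357]
ee_rot: [[-0.502, 0.865, 0.008], [0.865, 0.502, -0.001], [-0.005, 0.006, -1.0]]
force: [-0.5, -0.1, -4.1]
grip_width: 0.0412
```

Call:
apply_moves:
  increments:
    - [[0,0,0,0,0,0,30],[0,0,0,0,0,0,30],[0,0,0,0,0,0,30],[0,0,0,0,0,0,30],[0,0,0,0,0,0,30]]

```text
clock: 13.0
eef_pos: [0.4906, 0.0753, 0.1334]
ee_rot: [[-0.506, 0.862, 0.002], [0.862, 0.506, -0.0], [-0.001, 0.002, -1.0]]
force: [0.8, 0.7, -3.1]
grip_width: 0.0408
```

```bash
python3 - <<'E'
from h import *
go((494,68),28.85)
for c in('top','side'): cv2.imwrite(f'pics/{c}4.png',ctrl.camera(c))
a=cv2.imread('pics/top4.png')[120:235,165:265]; b=cv2.imread('pics/side4.png')[120:235,195:295]
cv2.imwrite('pics/g5.png',cv2.resize(np.hstack([a,b]),(800,460),interpolation=cv2.INTER_CUBIC))
E
```

```text
t 13.0 p [490.6  75.3 133.4] jawdeg 30.4 z [ 0.002 -0.    -1.   ] F [ 0.8  0.7 -3.1] w 40.8 q [  4.  11. 115.  -0.  54. -27.]
need d [ 3.4 -7.3] rot -1.6 tilt wx,wy [0.   0.13]
```

View pics/g5.png

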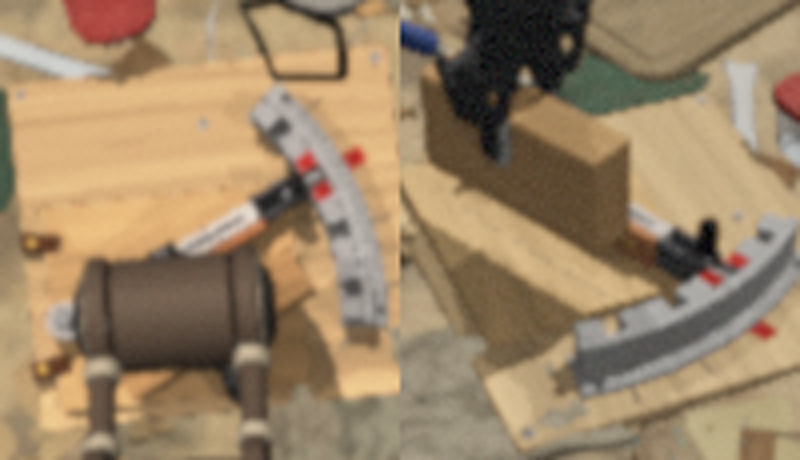

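The block is held upright above the panel, clear of the fence, and the bolt is still in the red notch. I descend.

Call:
apply_moves:
  increments:
    - [[0,0,-0.8,1.7,-3.6,-10,30],[0,0,-0.8,1.7,-3.6,-14,30],[0,0,0,0,0,-14,30],[0,0,0,0,0,-12,30],[0,0,0,0,0,0,30]]

```text
clock: 13.52
eef_pos: [0.4974, 0.0641, 0.0826]
ee_rot: [[-0.474, 0.881, 0.01], [0.881, 0.474, -0.001], [-0.006, 0.009, -1.0]]
force: [-1.1, -0.5, -4.1]
grip_width: 0.0411
```

```bash
cat >> h.py <<'E'
def seat(pv=(501.5,209),a=28.85):
    p,R=st(); c,s=np.cos(np.radians(a)),np.sin(np.radians(a)); d=p[:2]*1000-pv; o=ctrl.get_obs()['force']
    z=R[:,2]; j=np.degrees(np.arctan2(R[1,1],R[0,1]))
    print('facing x,y',(c*d[0]+s*d[1]).round(1),(-s*d[0]+c*d[1]).round(1),'Fx,Fy',np.round([c*o[0]+s*o[1],-s*o[0]+c*o[1]],1),'rot',round((a-j+90)%180-90,2),'tilt',np.degrees([-z[1],z[0]]).round(2),'T',np.round(ctrl.get_obs()['ft_torque'],2))
E
python3 -c "
from h import *
seat()"
```

```text
t 13.52 p [497.4  64.1  82.6] jawdeg 28.3 z [ 0.01  -0.001 -1.   ] F [-1.1 -0.5 -4.1] w 41.1 q [  2.  16. 116.  -0.  48. -26.]
facing x,y -73.5 -124.9 Fx,Fy [-1.2  0.1] rot 0.58 tilt [0.04 0.6 ] T [-0.04  0.03 -0.04]
```

Call:
apply_moves:
  increments:
    - [[0,0.6,0.5,0,0,-3,30],[0,0,0,0,0,-3,30],[0,0,0,0,0,-2,30],[0,0,0,0,0,-2,30],[0,0,0,0,0,-1,30]]

```text
clock: 13.93
eef_pos: [0.4987, 0.0626, 0.0716]
ee_rot: [[-0.48, 0.878, -0.0], [0.878, 0.48, -0.001], [-0.001, -0.001, -1.0]]
force: [-1.8, -1.0, 5.3]
grip_width: 0.0409
```

```bash
python3 -c "
from h import *
seat()"
```

```text
t 13.93 p [498.7  62.6  71.6] jawdeg 28.7 z [-0.    -0.001 -1.   ] F [-1.8 -1.   5.3] w 40.9 q [  2.  17. 116.  -0.  47. -26.]
facing x,y -73.1 -126.9 Fx,Fy [-2.  0.] rot 0.2 tilt [ 0.06 -0.01] T [0.06 0.64 0.06]
```

Call:
apply_moves:
  increments:
    - [[0,0,0,0,0,2,30],[0,0,0,4.2,8,0,30],[0,0,0,4.2,8,0,30],[0,0,0,4.2,8,0,30],[0,0,0,2.6,5,0,30]]

```text
clock: 14.35
eef_pos: [0.5163, 0.0939, 0.0752]
ee_rot: [[-0.478, 0.878, 0.004], [0.878, 0.478, -0.0], [-0.002, 0.003, -1.0]]
force: [0.4, 0.6, -4.1]
grip_width: 0.0409
```

```bash
python3 -c "
from h import *
seat()"
```

```text
t 14.35 p [516.3  93.9  75.2] jawdeg 28.5 z [ 0.004 -0.    -1.   ] F [ 0.4  0.6 -4.1] w 40.9 q [  6.  19. 113.  -0.  48. -23.]
facing x,y -42.6 -107.9 Fx,Fy [0.6 0.3] rot 0.3 tilt [0.02 0.2 ] T [ 0.   -0.01  0.02]
```

Call:
apply_moves:
  increments:
    - [[0,0.2,0.3,-0.7,1.3,-1.5,30],[0,0,0,-0.7,1.3,-1,30],[0,0,0,-0.7,1.3,0,30],[0,0,0,-0.7,1.3,0,30],[0,0,0,-0.7,1.3,0,30]]

```text
clock: 14.77
eef_pos: [0.5162, 0.0981, 0.0737]
ee_rot: [[-0.488, 0.873, 0.004], [0.873, 0.488, -0.01], [-0.011, -0.001, -1.0]]
force: [1.5, -4.9, -2.6]
grip_width: 0.0409
```

```bash
python3 -c "
from h import *
seat()"
```

```text
t 14.77 p [516.2  98.1  73.7] jawdeg 29.2 z [ 0.004 -0.01  -1.   ] F [ 1.5 -4.9 -2.6] w 40.9 q [  6.  19. 113.  -1.  48. -22.]
facing x,y -40.7 -104.2 Fx,Fy [-1. -5.] rot -0.35 tilt [0.6  0.25] T [-0.65 -0.03 -0.24]
```

Touching the stop. Now I go down to the panel and in toward the facing.

Call:
apply_moves:
  increments:
    - [[0.5,0.2,0,0.2,-0.3,-1,30],[0,0,0,0.4,0.2,-0.8,30],[0,0,0,0.6,0.3,-0.4,30],[0,0,0,0.6,0.3,0,30],[0,0,0,0.6,0.3,0,30]]

```text
clock: 15.18
eef_pos: [0.5167, 0.0978, 0.0716]
ee_rot: [[-0.488, 0.873, -0.005], [0.873, 0.488, -0.003], [-0.0, -0.006, -1.0]]
force: [-1.8, -3.3, 0.8]
grip_width: 0.0412
```

```bash
python3 -c "
from h import *
seat()"
```

```text
t 15.18 p [516.7  97.8  71.6] jawdeg 29.2 z [-0.005 -0.003 -1.   ] F [-1.8 -3.3  0.8] w 41.2 q [  6.  19. 113.  -0.  48. -23.]
facing x,y -40.4 -104.8 Fx,Fy [-3.1 -2. ] rot -0.35 tilt [ 0.16 -0.27] T [-0.36  0.52 -0.02]
```

Call:
apply_moves:
  increments:
    - [[0.1,-0.2,0,1,0.5,0,30],[0,0,0,1,0.5,0,30],[0,0,0,1,0.5,0,30],[0,0,0,1,0.5,0,30],[0,0,0,1,0.5,0,30]]

```text
clock: 15.6
eef_pos: [0.5172, 0.0982, 0.0716]
ee_rot: [[-0.488, 0.873, -0.013], [0.873, 0.488, -0.006], [0.001, -0.014, -1.0]]
force: [-3.8, -4.2, 4.1]
grip_width: 0.0411
```

```bash
python3 -c "
from h import *
seat()"
```

```text
t 15.6 p [517.2  98.2  71.6] jawdeg 29.2 z [-0.013 -0.006 -1.   ] F [-3.8 -4.2  4.1] w 41.1 q [  6.  20. 112.  -0.  49. -23.]
facing x,y -39.7 -104.7 Fx,Fy [-5.3 -1.8] rot -0.38 tilt [ 0.33 -0.72] T [-0.74  0.81 -0.15]
```

Call:
apply_moves:
  increments:
    - [[0.3,-0.7,0,1.5,0.8,0.4,30],[0.1,-0.2,0,2,1,0.2,30],[0.1,-0.2,0,2,1,0,30],[0.1,-0.2,0,2,1,0,30],[0.1,-0.2,0,2,1,0,30]]

```text
clock: 16.02
eef_pos: [0.5172, 0.0982, 0.0715]
ee_rot: [[-0.489, 0.872, -0.01], [0.872, 0.489, -0.003], [0.002, -0.01, -1.0]]
force: [-6.5, -5.8, 5.7]
grip_width: 0.041
```

```bash
python3 -c "
from h import *
seat()"
```

```text
t 16.02 p [517.2  98.2  71.5] jawdeg 29.3 z [-0.01  -0.003 -1.   ] F [-6.5 -5.8  5.7] w 41.0 q [  6.  20. 112.  -0.  49. -23.]
facing x,y -39.7 -104.6 Fx,Fy [-8.5 -1.9] rot -0.42 tilt [ 0.18 -0.54] T [-1.    1.05 -0.25]
```

Call:
apply_moves:
  increments:
    - [[0.2,-0.5,0,2,1,0.8,30],[0.1,-0.3,0,2.4,1.3,0.6,30],[0.1,-0.3,0,2.4,1.3,0.6,30],[0.1,-0.3,0,2.4,1.3,0.6,30],[0.1,-0.3,0,2.4,1.3,0.6,30]]

```text
clock: 16.43
eef_pos: [0.5172, 0.0982, 0.0715]
ee_rot: [[-0.489, 0.872, -0.007], [0.872, 0.489, -0.004], [-0.001, -0.008, -1.0]]
force: [-4.6, -7.8, 4.1]
grip_width: 0.0413
```

```bash
python3 - <<'E'
from h import *
seat()
for i in range(4): 
    for c in('top','side'): im=ctrl.camera(c); cv2.imwrite(f'pics/{c}5.png',im)
    seat()
for n in('fence','knob_grip'): print(ctrl.search_frame('side',n)[:1])
a=cv2.imread('pics/top5.png')[120:235,165:265]; b=cv2.imread('pics/side5.png')[120:235,205:305]
cv2.imwrite('pics/g6.png',cv2.resize(np.hstack([a,b]),(800,460),interpolation=cv2.INTER_CUBIC))
E
```

```text
t 16.43 p [517.2  98.2  71.5] jawdeg 29.3 z [-0.007 -0.004 -1.   ] F [-4.6 -7.8  4.1] w 41.3 q [  6.  19. 113.  -0.  48. -23.]
facing x,y -39.7 -104.6 Fx,Fy [-7.8 -4.6] rot -0.43 tilt [ 0.25 -0.37] T [-0.98  1.14 -0.25]
t 16.53 p [517.2  98.2  71.5] jawdeg 29.3 z [-0.006 -0.004 -1.   ] F [-6.4 -6.1  3.4] w 41.4 q [  6.  19. 113.  -0.  48. -23.]
facing x,y -39.7 -104.6 Fx,Fy [-8.6 -2.3] rot -0.43 tilt [ 0.25 -0.37] T [-1.04  1.15 -0.23]
t 16.63 p [517.2  98.2  71.5] jawdeg 29.3 z [-0.007 -0.004 -1.   ] F [-5.9 -7.7  3.7] w 41.7 q [  6.  19. 113.  -0.  48. -23.]
facing x,y -39.7 -104.6 Fx,Fy [-8.9 -3.9] rot -0.42 tilt [ 0.25 -0.37] T [-1.    1.13 -0.18]
t 16.73 p [517.2  98.2  71.5] jawdeg 29.3 z [-0.006 -0.004 -1.   ] F [-5.7 -7.4  3.4] w 40.9 q [  6.  19. 113.  -0.  48. -23.]
facing x,y -39.7 -104.6 Fx,Fy [-8.6 -3.8] rot -0.43 tilt [ 0.24 -0.37] T [-1.04  1.18 -0.26]
t 16.83 p [517.2  98.2  71.5] jawdeg 29.3 z [-0.007 -0.004 -1.   ] F [-5.1 -6.9  3.1] w 41.2 q [  6.  19. 113.  -0.  48. -23.]
facing x,y -39.7 -104.6 Fx,Fy [-7.8 -3.6] rot -0.43 tilt [ 0.25 -0.38] T [-0.98  1.1  -0.25]
[{'at': [266.4, 178.6], 'score': 0.76}]
[{'at': [241.2, 175.1], 'score': 0.74}]
```

View pics/g6.png

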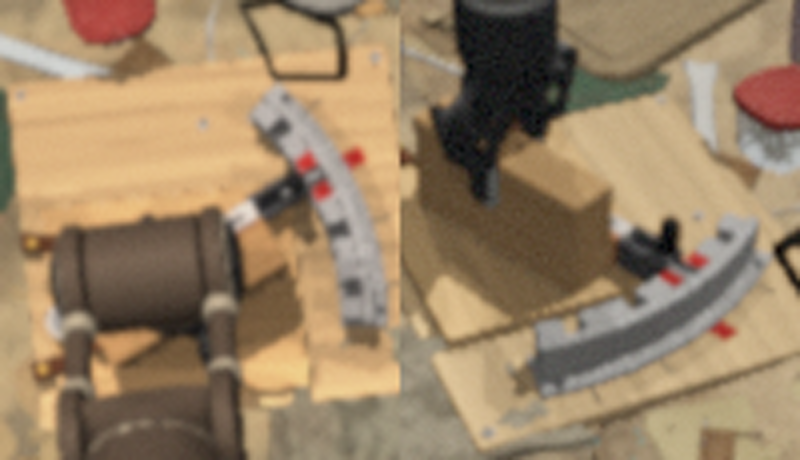

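The force is steady, with about 8.5 N into the facing and about 4 N against the stop, and the position is stalled firmly. I add a little push to centre it near 10–11 N.

Call:
apply_moves:
  increments:
    - [[0.2,-0.4,-0.2,2.8,1.5,0.8,30],[0.2,-0.4,-0.2,2.9,1.6,0.8,30],[0.2,-0.4,-0.2,2.9,1.6,0.8,30],[0.2,-0.4,-0.2,2.9,1.6,0.8,30],[0.2,-0.4,-0.2,2.9,1.6,0.8,30]]

```text
clock: 17.35
eef_pos: [0.5172, 0.0981, 0.0715]
ee_rot: [[-0.487, 0.874, -0.005], [0.874, 0.487, -0.004], [-0.001, -0.007, -1.0]]
force: [-5.6, -7.0, 3.5]
grip_width: 0.0408
```

```bash
python3 - <<'E'
from h import *
for i in range(6): 
    for c in('top','side'): ctrl.camera(c)
    seat() if i%2 else 0
E
```

```text
t 17.55 p [517.2  98.2  71.5] jawdeg 29.1 z [-0.005 -0.004 -1.   ] F [-5.3 -7.7  3.4] w 41.4 q [  6.  19. 113.  -0.  48. -23.]
facing x,y -39.8 -104.6 Fx,Fy [-8.3 -4.2] rot -0.27 tilt [ 0.24 -0.3 ] T [-1.09  1.5   0.39]
t 17.75 p [517.1  98.2  71.5] jawdeg 29.1 z [-0.005 -0.004 -1.   ] F [-6.  -7.1  3.5] w 41.2 q [  6.  19. 113.  -0.  48. -23.]
facing x,y -39.8 -104.6 Fx,Fy [-8.7 -3.3] rot -0.27 tilt [ 0.24 -0.31] T [-1.05  1.5   0.46]
t 17.95 p [517.2  98.2  71.5] jawdeg 29.1 z [-0.005 -0.004 -1.   ] F [-5.9 -7.7  3.7] w 41.4 q [  6.  19. 113.  -0.  48. -23.]
facing x,y -39.7 -104.6 Fx,Fy [-8.9 -3.9] rot -0.28 tilt [ 0.24 -0.3 ] T [-1.12  1.42  0.44]
```

Call:
apply_moves:
  increments:
    - [[0.2,-0.3,0.1,3.2,1.7,0.9,30],[0.2,-0.3,0,3.6,1.9,1,30],[0.2,-0.3,0,3.6,1.9,1,30],[0.2,-0.3,0,3.6,1.9,1,30],[0.2,-0.3,0,3.6,1.9,1,30]]

```text
clock: 18.37
eef_pos: [0.5173, 0.0984, 0.0717]
ee_rot: [[-0.49, 0.872, -0.019], [0.872, 0.49, -0.004], [0.006, -0.019, -1.0]]
force: [-8.8, -8.1, 4.5]
grip_width: 0.041
```

```bash
python3 - <<'E'
from h import *
for i in range(6): 
    for c in('top','side'): im=ctrl.camera(c); cv2.imwrite(f'pics/{c}6.png',im)
    seat() if i%2 else 0
for n in('jar','glue','tape_measure'): print(n,[np.round(ctrl.search_frame(c,n)[0]['at'],1) for c in('top','side') if ctrl.search_frame(c,n)])
a=cv2.imread('pics/side0.png').astype(int);b=cv2.imread('pics/side6.png').astype(int)
for n,(x,y) in dict(jar=(349,276),glue=(352,245),tape=(174,146)).items(): print(n,np.abs(a-b)[y-15:y+15,x-12:x+12].mean().round(1))
E
```

```text
t 18.57 p [517.3  98.4  71.7] jawdeg 29.3 z [-0.019 -0.004 -1.   ] F [-7.9 -7.1  4.2] w 41.1 q [  6.  20. 112.  -0.  49. -23.]
facing x,y -39.5 -104.5 Fx,Fy [-10.3  -2.4] rot -0.47 tilt [ 0.25 -1.1 ] T [-1.7   1.16 -0.4 ]
t 18.77 p [517.4  98.4  71.7] jawdeg 29.3 z [-0.019 -0.004 -1.   ] F [-7.9 -7.2  4.1] w 41.1 q [  6.  20. 112.  -0.  49. -23.]
facing x,y -39.5 -104.5 Fx,Fy [-10.4  -2.5] rot -0.47 tilt [ 0.26 -1.09] T [-1.75  1.15 -0.42]
t 18.97 p [517.3  98.4  71.7] jawdeg 29.3 z [-0.019 -0.004 -1.   ] F [-9.2 -8.5  4.2] w 41.3 q [  6.  20. 112.  -0.  49. -23.]
facing x,y -39.5 -104.5 Fx,Fy [-12.1  -3. ] rot -0.47 tilt [ 0.26 -1.09] T [-1.74  1.14 -0.43]
jar [array([347.9, 148.3]), array([350.1, 278.9])]
glue [array([322.4, 133.9]), array([352.4, 244.3])]
tape_measure [array([146.1, 232.2]), array([348.8, 278.1])]
jar 4.9
glue 4.5
tape 4.4
```

The push is a steady 10.5 N or so, tilt is 1.1° (limit 3.4°), and the bystanders haven't moved. Handing in.

```bash
python3 -c "
from h import *
print(ctrl.finish_job()); seat()"
```

```text
the job is handed in; nothing more can be done
None
the job is handed in; nothing more can be done
```

The fence is locked in the red notch. The pine block is on the panel, against the facing and the end stop, and the gripper was still holding and pressing it when I handed the job in. No verdict was reported.

**Fence and bolt:** The first pinch on the knob missed because the tool had drifted about 14 mm. The second held, and I swung the fence along its arc to about 0.419 rad. The bolt travelled about 20 mm until it stalled at about 12 N. Later pictures show it between the red teeth. My two camera readings of the knob's radius disagreed (219 and 232 mm). Their average fits the 226.5 mm home position, but the travel reading is the better evidence.

**Block, last checks:**

| Check | Last reading | Limit |
|---|---|---|
| Push into the facing (wrist reading) | 10.3–12.1 N, steady over 0.4 s | 4–20 N |
| Push against the end stop | about 2.5–3 N | – |
| Gripper angle from my estimate of the facing's direction | about 0.008 rad | 0.035 rad |
| Gripper tilt | about 0.02 rad | 0.06 rad |
| Tool position across the fence, from the estimated seat | about 0.5 mm | 4 mm |
| Tool position along the fence, from the estimated seat | about 2.5 mm | 6 mm |

- **Push:** The block was also pressing on the panel with roughly 8 N. Friction there could make the true force on the facing differ from the wrist reading by a few newtons.
- **Position:** These are tool positions, measured against my own camera fit of the pivot. Contact with the stop and the facing is the better evidence that the block is home.

**Bystanders:** The jar, glue and tape measure look unmoved when the first and last side pictures are compared. The network's last side-view report for the tape measure landed on the jar, so I disregarded it. The clock was at about 20 s of the 67 s allowed.

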